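# Point out the cut in a padlock shackle under the exhibit lamp

### The arm

A 7-joint arm with a two-finger parallel gripper is mounted at the origin on the work surface. World frame = base frame: x ahead of the robot, y to its left, z up, the work surface at z = 0. Lengths are in m, angles in degrees, forces in N, time in s.
With the tool pointing down it reaches from about 0.425 to 0.95 m from the base axis. Payload 16.7 kg.
Tool frame: the origin (TCP) lies between the finger pads, 19 mm behind the fingertips; this is the grasp point; z points along the fingers, y is the line along which they close (so a half turn about z gives the same grasp; the last joint's range is limited). The gripper opens to 94 mm and grips with 3 to 60 N. Pads are 16 mm wide; open, the fingers measure 119 mm over their backs; the gripper's body (75 mm by 177 mm) begins 78 mm behind the grasp point.
Start: joints at [63.856, 24.414, 4.234, 92.017, -1.954, 63.644, -3.845], TCP at [0.204, -0.643, 0.224] pointing down, gripper open.
Joint ranges: [-163.25, 163.25], [-28.42, 122.38], [-70.27, 78.77], [12.13, 141.07], [-58.53, 238.53], [9.26, 117.41], [-156.51, 156.51]. Speed limits (degrees/s): [108.29, 108.29, 136.94, 136.94, 172.46, 172.46, 172.46].

### API

Orientations are given as a 3x3 rotation matrix whose columns are the frame's x, y, z axes.
In Python, from rig import env gives the robot as it stands. The module is installed in compiled form; this text tells all that it offers.
- The arm moves only by the tool servo_tool, never from a script. Its argument "deltas" is a list that holds one entry, the list of rows, each a list of 5 numbers: the shift along the tool's x, y, z in mm, then the turn about the tool's z in degrees, then the finger opening in mm, from 0 to 94. In form: [[[x, y, z, roll, grip], ...]]. A call has exactly 5 rows; each row is the pose to reach, as a shift and turn from the pose commanded when the call began, along the tool's axes at that moment; what a row does not reach only later rows make up. A row lasts 1/12 s, in which the tool goes at most 41.7 mm and 7.16 degrees, less where a joint would pass 70% of its speed; a pose out of reach is approached as far as the arm can. A call with a gripper value outside its range is refused whole. The fingers move at their own pace and stop on an object; the grip force is fixed at half the most. Time passes only in rows, so rows that repeat a pose let the fingers close, or fill a call up. It gives the time, the measured TCP pose, the force, the opening and the grip force at its end, in the units of the state.
- env.get_state(): the state, without advancing time (a new reading comes with each control period).
- env.read_camera(name): name is "side" or "top"; returns the picture (384x512x3 uint8, red, green, blue); there is no depth.
- env.calibration(name): a dict with "mtx" (3x3 intrinsics, pixels), "rvec" (rotation vector, rad) and "tvec" (3), from world to camera coordinates, as OpenCV has them. Camera axes: x right, y down, z forward; pixel columns grow to the right and rows downward; lengths in m; the calibration is good to about 2 mm. A picture is of the moment at which its call begins. calibration takes no time and is no camera call.
- env.sign_off(): hands the job in; it is judged then, once.
The state is a dict: "t": time; "joint_pos": joint angles; "qd": joint speeds; "effort": joint torques, N m; "tool_pos": TCP position; "tool_rot": TCP orientation; "wrist_force": force on the tool from outside, world axes, zero at the start; "ft_torque": the same for the moment, N m; "grip_width": finger opening in m; "finger_force": force on a finger pad.
Only numpy, scipy, OpenCV 4.12 (cv2) and the standard library are available. Lean on these libraries where they do the work, as an engineer would, in place of code of your own. Each camera call takes 0.05 s, during which the arm holds its last target. There are 200 camera calls.

### The job

Switch the gooseneck lamp on at its rocker, then point out to the camera the cut in the padlock's shackle: with the fingers pointing down, hold the fingertips about two centimetres above the gap, centred over it, for three seconds. Then switch the lamp off again. The exhibits in the tray are evidence: do not touch or shift any of them, do not turn the dimmer, and end with the hand clear.

Things in the scene. Friction and masses are not known exactly. Their poses are not given: they have to be found in the camera images.
- lamp_box: Gooseneck LED lamp: fixed white box 200 (x) x 130 (y) x 65 mm high, left or right of the tray; origin at the centre of its underside on the bench. On top of its -x end, towards the robot: black rocker on the +y half, round dimmer on the -y half, 56 mm apart. Two goosenecks rise from the rear corners (x = 75 mm) to 175 mm above the bench; the lamp heads reach 125 mm to either side.
- lamp_rocker (a joint): Lamp rocker, rad: 0 = off (as it starts), 0.35 = on; stiff, stays where pushed. 40 mm long along the box's x, 24 wide; pivot at x = -62, y = 22, z = 71 mm of the box. Near end (bar mark) switches on, far end (ring mark) off. The end to press stands up: pushed down 13 mm from the pivot it takes about 4 N and sinks 4.5 mm to a firm stop, face level. Bezel round it 70 mm above the bench.
- rocker_on (a point): Point on the face of the rocker's near half (bar mark), 13 mm from the pivot; press here to switch on. About 79 mm above the bench when off, 75 mm when on.
- rocker_off (a point): Point on the face of the rocker's far half (ring mark), 13 mm from the pivot; press here to switch off. About 79 mm above the bench when on, 75 mm when off.
- dimmer_mark (a point): White line on top of the dimmer, a black knob 33 mm wide and 17 mm tall on the panel, 62 mm before the box's centre (-x) and 34 mm to -y of it; the point is 12 mm from its axis, 82 mm above the bench. It turns easily; leave it as set.
- tray: Grey evidence tray lined with white paper, 280 (x) x 330 (y) mm, fixed, origin at the centre of its underside on the bench; floor 4 mm and rim 16 mm above the bench.
- cut_padlock: The cut padlock, loose, lying flat in the tray at any yaw: laminated steel body 48 x 52 x 26 mm thick, dark shackle 9 mm thick, 100 mm long over all, body at -x, shackle bow at +x. Origin under the middle of the whole on the tray floor (4 mm above the bench), z up. A piece is cropped out of the shackle's +y leg.
- shackle_cut (a point): Middle of the gap in the cut padlock's shackle, 14 mm along x and 17 mm along y from the padlock's origin, on the axis of the leg, 17 mm above the bench. The gap is 14 mm long; the shackle beside it reaches 21.5 mm and the padlock's body, whose edge is 16 mm away, 30 mm above the bench.
- whole_padlock: A second padlock of the same make with its shackle whole, loose, lying flat in the tray; same size and same frame. The two padlocks lie side by side in the robot's half of the tray, either way round. Leave it alone.
- lock_cylinder: Brass profile lock cylinder, loose, lying in the far half of the tray: 62 mm long along its y, 35 mm wide, 17 mm high, origin on the tray floor under its round barrel. Leave it alone.
- chisel: Cold chisel, dark steel, loose, lying in the far half of the tray: 152 mm long along its y, blade 25 mm wide at the -y end, 16 mm high, origin on the tray floor near its middle. Leave it alone.

How it is judged:
By the outcome, as a careful person would: the job done as asked, in the order asked, and still so for the second after the job is handed in, with the robot touching nothing.
It also fails if it takes over 64 s, if anything falls off the work surface, if the arm or the gripper's body presses on something with over 40 N, if the wrist force passes 120 N, or if a joint passes its speed limit or range.

## Working session

There is one attempt and no reset: what is moved stays moved. The work goes in short steps, Python scripts to look and compute and a tool call to move; the robot and the scene stay as the last step left them, time stands still between calls to the robot, and variables do not carry over. Pictures are saved under pics/ and viewed, at most 10 in all, crops included, and the job is handed in when it is done.

Besides the shell and the picture viewer there is one more tool, called as a command line: name --argument value ..., lists and objects as JSON in quotes. servo_tool: Moves the arm, as the interface text tells. Its arguments: {"type":"object","properties":{"deltas":{"type":"array","items":{"type":"array","items":{"type":"array","items":{"type":"number"}}}}},"required":["deltas"]}

```bash
mkdir -p pics; cat > h.py <<'E'
import numpy as np, cv2
from rig import env
def cal(n):
    c=env.calibration(n); return np.array(c["mtx"],float),cv2.Rodrigues(np.array(c["rvec"],float))[0],np.array(c["tvec"],float).ravel()
def ray(n,u,v,z):
    K,R,t=cal(n); d=R.T@np.linalg.solve(K,[u,v,1]); o=-R.T@t
    return o+d*(z-o[2])/d[2]
def proj(n,p):
    K,R,t=cal(n); q=K@(R@np.array(p,float)+t); return q[:2]/q[2]
E
python3 - <<'E'
from h import *
for n in("top","side"):
    im=env.read_camera(n); cv2.imwrite(f"pics/{n}0.png",im[:,:,::-1])
    cv2.imwrite(f"pics/{n}0b.png",cv2.resize(im[:,:,::-1],(800,600),interpolation=cv2.INTER_CUBIC))
    K,R,t=cal(n); print(n,-R.T@t,R[2],K[0,0])
s=env.get_state(); print(s["t"],s["tool_pos"],s["tool_rot"],s["wrist_force"])
E
```

```text
top [0.4901647  0.00910046 0.87548934] [ 0.11079382  0.01769415 -0.99368589] 392.3788818032497
side [ 0.4068204  -0.5784233   0.55097595] [ 0.24323558  0.74690184 -0.61884901] 422.81691451701363
0.1 [ 0.20368625 -0.64315498  0.22365767] [[ 9.53328345e-01  3.01935218e-01 -4.36308777e-04]
 [ 3.01935515e-01 -9.53327797e-01  1.02756062e-03]
 [-1.05688546e-04 -1.11133978e-03 -9.99999377e-01]] [0.38721866 1.00118484 0.00655155]
```

View pics/top0b.png

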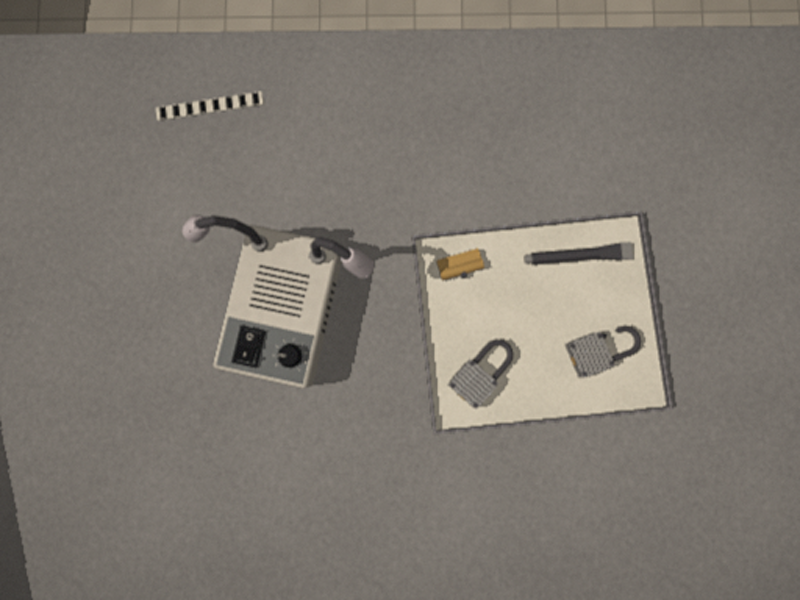

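View pics/side0b.png

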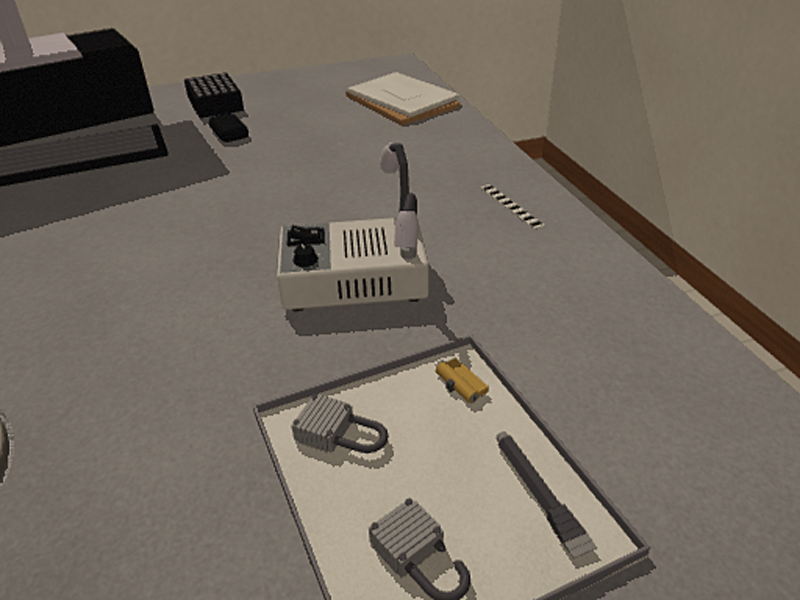

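The top picture shows the lamp on the left, with its rocker near (248,345) and the dimmer at (290,355). The tray is on the right, and the cut padlock has its body at (592,355) and the gap near (615,332). I'll enlarge both places and measure.

```bash
python3 - <<'E'
from h import *
t=cv2.imread("pics/top0.png")
a=cv2.resize(t[195:255,130:220],(800,533),interpolation=cv2.INTER_CUBIC)  # 8.889x
b=cv2.resize(t[200:250,355:420],(780,600),interpolation=cv2.INTER_CUBIC)  # 12x
cv2.imwrite("pics/lamp.png",a);cv2.imwrite("pics/lock.png",b)
g=cv2.cvtColor(t,cv2.COLOR_BGR2HSV)
def blob(m,box):
    x0,y0,x1,y1=box; m=(m[y0:y1,x0:x1]*255).astype(np.uint8)
    cs=cv2.findContours(m,cv2.RETR_EXTERNAL,cv2.CHAIN_APPROX_NONE)[0]
    for c in sorted(cs,key=cv2.contourArea)[::-1][:3]:
        (cx,cy),wh,an=cv2.minAreaRect(c); yield cx+x0,cy+y0,wh,an,cv2.contourArea(c)
for r in blob(g[:,:,2]<50,(138,200,200,250)): print("dark",r,ray("top",r[0],r[1],.077),ray("top",r[0],r[1],.070))
for r in blob(g[:,:,2]<140,(355,200,420,250)): print("lock",r,ray("top",r[0],r[1],.02))
E
```

```text
dark (159.05882453918457, 221.26470565795898, (16.249887466430664, 24.25356101989746), 14.03624439239502, 352.0) [0.51768476 0.21242441 0.077     ] [0.51792602 0.21420686 0.07      ]
dark (186.0, 227.0, (14.0, 14.0), 90.0, 140.5) [0.50594966 0.15711261 0.077     ] [0.50608804 0.15841017 0.07      ]
lock (388.4230728149414, 222.11538887023926, (25.4615421295166, 48.692317962646484), 67.38013458251953, 813.0) [ 0.51690132 -0.27104286  0.02      ]
lock (418.0, 206.5, (13.0, 2.0), 90.0, 7.0) [ 0.55054943 -0.33611428  0.02      ]
```

View pics/lamp.png

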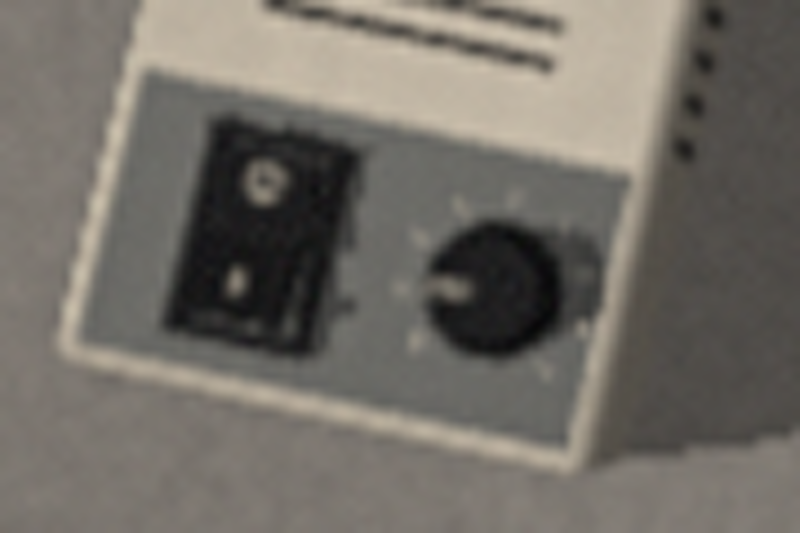

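View pics/lock.png

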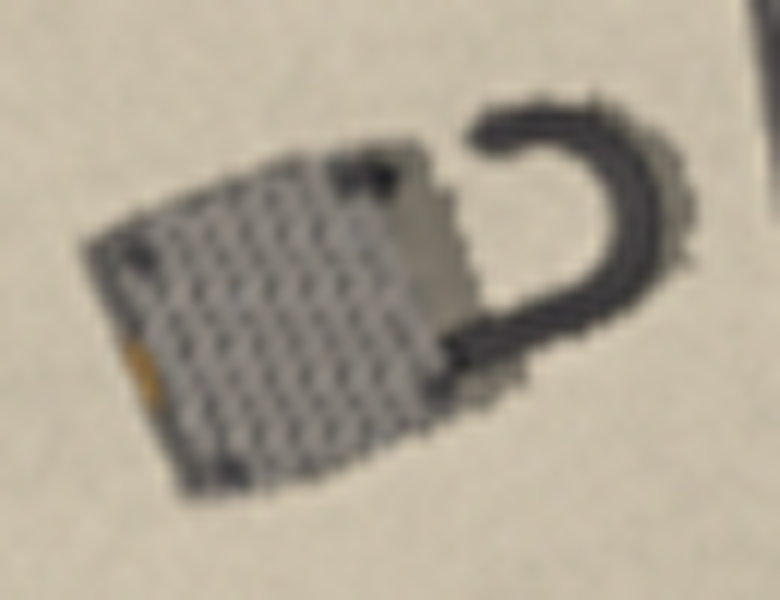

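The crops show the bar mark at (237,282), the ring at (266,183), the shackle's cut end at (470,130) and the bow tip at (660,220). Next I'll take side crops to cross-check these.

```bash
python3 - <<'E'
from h import *
t=cv2.imread("pics/side0.png")
a=cv2.resize(t[135:205,172:242],(400,400),interpolation=cv2.INTER_CUBIC) # 5.714
b=cv2.resize(t[314:384,232:302],(400,400),interpolation=cv2.INTER_CUBIC)
cv2.imwrite("pics/s2.png",np.hstack([a,b]))
L=lambda u,v,z:ray("top",130+(u+.5)/8.889-.5,195+(v+.5)/8.889-.5,z)
P=lambda u,v,z:ray("top",355+(u+.5)/12-.5,200+(v+.5)/12-.5,z)
def fit(M,W):
    M=np.array(M,float);W=np.array(W)[:,:2]
    m,w=M.mean(0),W.mean(0);A=M-m;B=W-w
    th=np.arctan2((A[:,0]*B[:,1]-A[:,1]*B[:,0]).sum(),(A*B).sum())
    R=np.array([[np.cos(th),-np.sin(th)],[np.sin(th),np.cos(th)]]);o=w-R@m
    print("yaw",np.degrees(th),"o",o,"res mm",np.round(1e3*(W-M@R.T-o),1).tolist());return R,o
R,o=fit([[-.1,.065],[-.1,-.065],[-.062,-.034],[-.062,.022]],[L(62,350,.065),L(578,468,.065),L(497,288,.082),L(262,235,.071)])
for n,q in(("on",[-.075,.022]),("off",[-.049,.022]),("piv",[-.062,.022])):print(n,R@q+o)
print("marks",L(237,282,.079),L(266,183,.075))
R,o=fit([[-.05,.026],[-.05,-.026],[.05,0],[.021,.017]],[P(88,245,.03),P(190,497,.028),P(662,222,.017),P(468,132,.017)])
g=R@[.014,.017]+o; print("gap",g,"gap via end",P(468,132,.017)[:2]-R@[.007,0])
for q in([*g,.017],[*(R@[.021,.017]+o),.017],[*(R@[.05,0]+o),.017],[*(R@[-.002,.026]+o),.03]): print((proj("side",q)-[232,314]+.5)*5.714)
E
```

```text
yaw -13.083909663066503 o [0.57491652 0.17803304] res mm [[-0.1, -2.4], [2.1, 3.6], [-0.9, -1.7], [-1.1, 0.5]]
on [0.50684386 0.21644025]
off [0.53216889 0.21055443]
piv [0.51950638 0.21349734]
marks [0.50746071 0.21745574 0.079     ] [0.53025717 0.21237897 0.075     ]
yaw -72.80020617116213 o [ 0.5145257  -0.26879136] res mm [[-3.3, 1.9], [1.8, 0.1], [-3.6, -1.7], [5.1, -0.3]]
gap [ 0.53490532 -0.2771383 ] gap via end [ 0.54001641 -0.27740064]
[304.90345269 242.83929482]
[323.08465231 264.00600766]
[345.05753849 397.05690757]
[293.65948978 145.90601928]
```

View pics/s2.png

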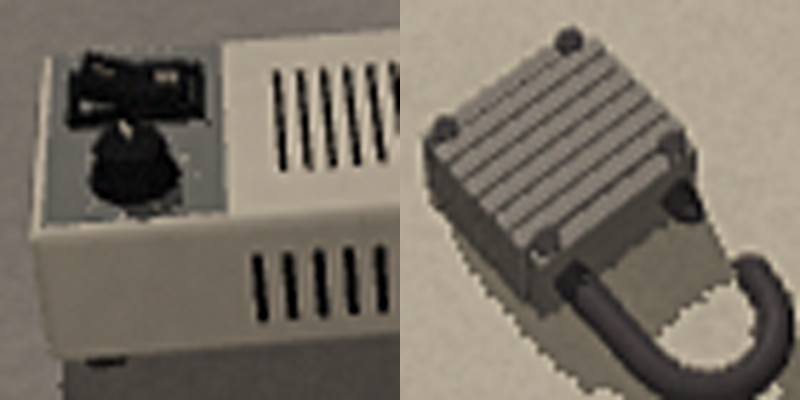

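The side view shows the gap from the stub end at (690,203) to the cut end at (745,268), and all four rivets on the body are visible. I'll use the rivets and the two ends for the padlock's pose.

```bash
python3 - <<'E'
from h import *
P=lambda u,v,z:ray("top",355+(u+.5)/12-.5,200+(v+.5)/12-.5,z)
S=lambda u,v,z:ray("side",232+(u+.5)/5.714-.5,314+(v+.5)/5.714-.5,z)
for n,f,q in(("top",P,[(140,258),(232,470),(375,180),(440,385)]),("side",S,[(168,40),(45,130),(275,145),(143,243)])):
    w=np.array([f(*p,.031)[:2] for p in q]); ax=w[2:].mean(0)-w[:2].mean(0); ay=w[0]+w[2]-w[1]-w[3]
    yw=np.arctan2(ax[1],ax[0]); yv=np.arctan2(-ay[0],ay[1]); th=(yw+yv)/2
    R=np.array([[np.cos(th),-np.sin(th)],[np.sin(th),np.cos(th)]])
    c=w.mean(0); print(n,np.degrees([yw,yv]),"sizes",np.linalg.norm(ax),np.linalg.norm(ay)/2,"c",c,"gap",c+R@[.040,.017])
e1=P(468,132,.017);e2=S(345,266,.017);st=S(298,210,.017);print("end",e1,e2,"stub",st,"mid side",(e2+st)/2,np.linalg.norm(e2-st))
T=P(662,222,.017),S(0,0,.017)
print(T[0])
# lamp side check
D=lambda u,v,z:ray("side",172+(u+.5)/5.714-.5,135+(v+.5)/5.714-.5,z)
print("bar/ring side",D(100,68,.079),D(167,77,.075),"front corner",D(35,235,.065),"knob base c",D(135,178,.072))
E
```

```text
top [-70.10596955 -71.29032107] sizes 0.04218921399883998 0.03897796642968561 c [ 0.5073657  -0.24767396] gap [ 0.53663193 -0.27980631]
side [-69.57266468 -69.17861695] sizes 0.039950806789307 0.040660582536736836 c [ 0.507971   -0.24659572] gap [ 0.53797105 -0.27804405]
end [ 0.54208634 -0.28408759  0.017     ] [ 0.54181058 -0.28623674  0.017     ] stub [ 0.53662445 -0.26847779  0.017     ] mid side [ 0.53921752 -0.27735727  0.017     ] 0.01850070518534743
[ 0.52572624 -0.31827102  0.017     ]
bar/ring side [0.50756588 0.22035627 0.079     ] [0.53101473 0.2115938  0.075     ] front corner [0.46647918 0.13976662 0.065     ] knob base c [0.50581175 0.15240529 0.072     ]
```

The gap is at about (0.538, -0.278), which agrees between views to 2 mm. Rocker-on is at (0.507, 0.217) and rocker-off at (0.531, 0.211), with the lamp yaw about -13°. I'll start moving, turning the tool into line with the box and closing the fingers on the way.

servo_tool --deltas '[[[32, -26, 0, 6.1, 0], [64, -52, 0, 12.2, 0], [96, -78, 0, 18.3, 0], [128, -104, 0, 24.4, 0], [160, -130, 0, 30.6, 0]]]'

```text
t: 0.52
tool_pos: [0.3172, -0.47, 0.224]
tool_rot: [[0.974, -0.228, -0.0], [-0.228, -0.974, 0.0], [-0.0, -0.0, -1.0]]
wrist_force: [1.0, -0.2, 0.3]
grip_width: 0.0642
finger_force: 0.0
```

servo_tool --deltas '[[[18.6, -37, 0, 0, 0], [37.2, -74, 0, 0, 0], [55.8, -111, 0, 0, 0], [74.4, -148, 0, 0, 0], [93, -185, 0, 0, 0]]]'

```text
t: 0.93
tool_pos: [0.4494, -0.3105, 0.2243]
tool_rot: [[0.975, -0.223, -0.0], [-0.223, -0.975, 0.0], [-0.0, -0.0, -1.0]]
wrist_force: [0.4, -0.5, -0.7]
grip_width: 0.0306
finger_force: 0.0
```

servo_tool --deltas '[[[0, -40, 0, 0, 0], [0, -80, 0, 0, 0], [0, -120, 0, 0, 0], [0, -160, 0, 0, 0], [0, -200, 0, 0, 0]]]'

```text
t: 1.35
tool_pos: [0.4931, -0.1155, 0.2243]
tool_rot: [[0.975, -0.223, -0.0], [-0.223, -0.975, -0.0], [-0.0, 0.0, -1.0]]
wrist_force: [0.7, -0.8, 0.2]
grip_width: 0.0007
finger_force: 0.0
```

servo_tool --deltas '[[[-6, -37, 0, 0, 0], [-12, -74, 0, 0, 0], [-18, -111, 0, 0, 0], [-24, -148, 0, 0, 0], [-30, -185, 0, 0, 0]]]'

```text
t: 1.77
tool_pos: [0.5048, 0.0713, 0.2243]
tool_rot: [[0.975, -0.223, -0.0], [-0.223, -0.975, -0.0], [-0.0, 0.0, -1.0]]
wrist_force: [2.3, -0.2, -0.1]
grip_width: 0.0008
finger_force: 0.0
```

servo_tool --deltas '[[[-8, -35, 10, 0, 0], [-16, -70, 20, 0, 0], [-24, -105, 30, 0, 0], [-30, -140, 40, 0, 0], [-30, -142, 60, 0, 0]]]'

```text
t: 2.18
tool_pos: [0.5074, 0.2222, 0.1652]
tool_rot: [[0.976, -0.217, 0.002], [-0.217, -0.976, 0.004], [0.001, -0.004, -1.0]]
wrist_force: [-0.8, -0.5, -1.0]
grip_width: 0.0006
finger_force: 0.0
```

```bash
python3 - <<'E'
from h import *
s=env.get_state();print(s["t"],s["tool_pos"],s["joint_pos"],s["tool_rot"][0])
a=env.read_camera("side")[:,:,::-1];b=env.read_camera("top")[:,:,::-1]
A=cv2.resize(a[115:185,172:242],(400,400),interpolation=cv2.INTER_CUBIC)
B=cv2.resize(b[190:260,125:195],(400,400),interpolation=cv2.INTER_CUBIC)
cv2.imwrite("pics/near.png",np.hstack([A,B]))
p=np.array(s["tool_pos"]);p[2]-=.019
print("tip in side crop",(proj("side",p)-[172,115]+.5)*5.714)
E
```

```text
2.1833 [0.50743264 0.22216105 0.16521   ] [ -11.82661086   18.15751033  -22.0301018   110.07637369    8.24995258
   53.07390911 -140.3376953 ] [ 0.97618992 -0.21690737  0.00210406]
tip in side crop [76.17828733 19.85432694]
```

View pics/near.png

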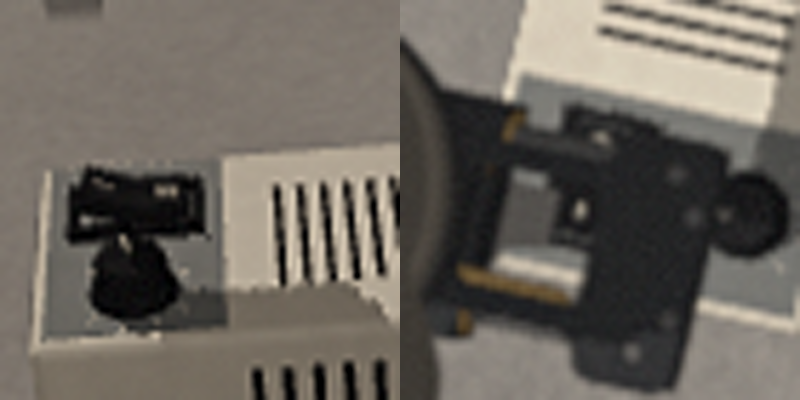

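The side crop shows the fingertip at (75,18), and I predicted (76,20), so the calibration holds. The hand is over the near half of the rocker, so I'll descend.

servo_tool --deltas '[[[1, 3, 12, -0.3, 0], [1, 4.6, 24, -0.3, 0], [1, 4.6, 36, -0.3, 0], [1, 4.6, 48, -0.3, 0], [1, 4.6, 56, -0.3, 0]]]'

```text
t: 2.7
tool_pos: [0.5073, 0.2091, 0.1068]
tool_rot: [[0.976, -0.219, -0.001], [-0.219, -0.976, -0.0], [-0.001, 0.001, -1.0]]
wrist_force: [-1.1, -1.2, 0.2]
grip_width: 0.0001
finger_force: 0.0
```

```bash
python3 - <<'E'
from h import *
s=env.get_state();print(s["t"],s["tool_pos"],s["wrist_force"])
a=env.read_camera("side")[:,:,::-1]
cv2.imwrite("pics/near2.png",cv2.resize(a[125:175,172:232],(720,600),interpolation=cv2.INTER_CUBIC))
E
```

```text
2.7 [0.50733789 0.20913198 0.10680419] [-1.07031816 -1.24903715  0.15261472]
```

View pics/near2.png

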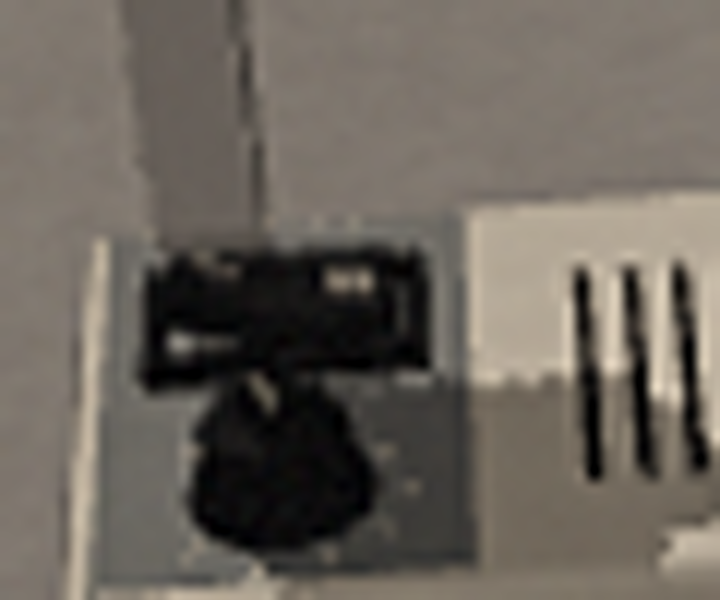

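The finger is over the near half of the rocker but about 8 mm short in y. I'll correct that first, then press.

servo_tool --deltas '[[[-2, -8, 0, 0, 0], [-2, -8, 0, 0, 0], [-2, -8, 2, 0, 0], [-2, -8, 4, 0, 0], [-2, -8, 4, 0, 0]]]'

```text
t: 3.17
tool_pos: [0.5074, 0.2182, 0.1043]
tool_rot: [[0.976, -0.218, 0.0], [-0.218, -0.976, 0.0], [0.0, -0.0, -1.0]]
wrist_force: [-0.4, 0.1, -0.0]
grip_width: 0.0005
finger_force: 0.0
```

servo_tool --deltas '[[[0, 0, 3, 0, 0], [0, 0, 6, 0, 0], [0, 0, 8, 0, 0], [0, 0, 10, 0, 0], [0, 0, 10, 0, 0]]]'

```text
t: 3.58
tool_pos: [0.5071, 0.2184, 0.0941]
tool_rot: [[0.976, -0.218, -0.001], [-0.218, -0.976, -0.0], [-0.001, 0.0, -1.0]]
wrist_force: [-2.3, 0.2, 3.9]
grip_width: 0.0002
finger_force: 1.6
```

servo_tool --deltas '[[[0, 0, 1, 0, 0], [0, 0, 2, 0, 0], [0, 0, 2, 0, 0], [0, 0, 2, 0, 0], [0, 0, 2, 0, 0]]]'

```text
t: 4.0
tool_pos: [0.5073, 0.2184, 0.0937]
tool_rot: [[0.976, -0.218, 0.0], [-0.218, -0.976, -0.0], [0.0, 0.0, -1.0]]
wrist_force: [-12.8, -4.0, 32.6]
grip_width: 0.0004
finger_force: 16.0
```

That is the firm stop: 33 N with the tip at 75 mm. I'll retreat and check that the lamp is on.

servo_tool --deltas '[[[0, 0, -10, 0, 0], [0, 0, -35, 0, 0], [0, 0, -65, 0, 0], [0, 0, -95, 0, 0], [0, 0, -120, 0, 0]]]'

```text
t: 4.42
tool_pos: [0.5077, 0.2183, 0.2143]
tool_rot: [[0.976, -0.218, 0.001], [-0.218, -0.976, 0.0], [0.001, -0.001, -1.0]]
wrist_force: [0.3, 0.9, -0.6]
grip_width: 0.0001
finger_force: 0.0
```

```bash
python3 - <<'E'
from h import *
s=env.get_state();print(s["t"],s["tool_pos"],s["wrist_force"])
a=env.read_camera("side")[:,:,::-1]
o=cv2.imread("pics/side0.png")
print("mean",o.mean(),a.mean(),"tray",o[260:380,180:400].mean(),a[260:380,180:400].mean())
A=cv2.resize(a[125:185,172:272],(600,360),interpolation=cv2.INTER_CUBIC)
cv2.imwrite("pics/on.png",A)
E
```

```text
4.4167 [0.50767755 0.21826268 0.21425836] [ 0.27827297  0.86165477 -0.62712532]
mean 106.76547241210938 106.24874708387587 tray 135.78117424242424 117.47340909090909
```

View pics/on.png

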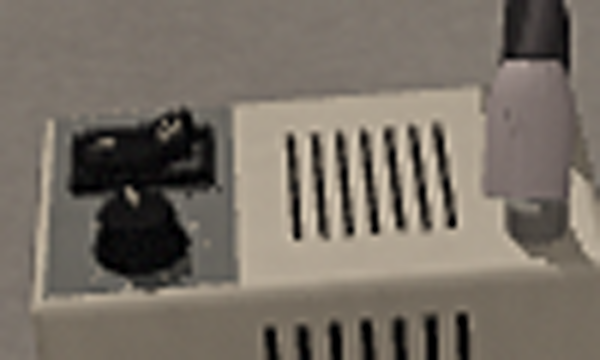

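The ring end now stands up at (175,125) and the dimmer mark hasn't moved, so the lamp is on. Next I'll go to the gap.

servo_tool --deltas '[[[9, 32, 0, 0, 0], [18, 64, 0, 0, 0], [27, 96, 0, 0, 0], [36, 128, 0, 0, 0], [46, 160, 0, 0, 0]]]'

```text
t: 4.88
tool_pos: [0.5173, 0.0503, 0.2122]
tool_rot: [[0.976, -0.218, 0.0], [-0.218, -0.976, -0.0], [0.0, 0.0, -1.0]]
wrist_force: [1.0, -0.1, -0.2]
grip_width: 0.0006
finger_force: 0.0
```

servo_tool --deltas '[[[9, 32, 0, 0, 0], [18, 64, 0, 0, 0], [27, 96, 0, 0, 0], [36, 128, 0, 0, 0], [46, 160, 0, 0, 0]]]'

```text
t: 5.3
tool_pos: [0.5272, -0.116, 0.2122]
tool_rot: [[0.976, -0.218, 0.0], [-0.218, -0.976, -0.0], [0.0, 0.0, -1.0]]
wrist_force: [0.1, 0.2, -0.6]
grip_width: 0.0007
finger_force: 0.0
```

servo_tool --deltas '[[[10, 36, 0, 0, 0], [20, 72, 10, 0, 0], [30, 108, 30, 0, 0], [42, 144, 50, 0, 0], [45, 158, 70, 0, 0]]]'

```text
t: 5.72
tool_pos: [0.5365, -0.2837, 0.1415]
tool_rot: [[0.975, -0.222, 0.001], [-0.222, -0.975, -0.002], [0.001, 0.002, -1.0]]
wrist_force: [-0.5, -0.1, -0.9]
grip_width: 0.0004
finger_force: 0.0
```

servo_tool --deltas '[[[0, 0, 0, 0, 0], [0, 0, 0, 0, 0], [0, 0, 0, 0, 0], [0, 0, 0, 0, 0], [0, 0, 0, 0, 0]]]'

```text
t: 6.13
tool_pos: [0.5377, -0.2772, 0.1433]
tool_rot: [[0.976, -0.216, 0.002], [-0.216, -0.976, -0.0], [0.002, 0.0, -1.0]]
wrist_force: [-0.1, 0.7, -1.2]
grip_width: 0.0006
finger_force: 0.0
```

servo_tool --deltas '[[[0, 1, 15, 0, 0], [0, 1, 35, 0, 0], [0, 1, 52, 0, 0], [0, 1, 65, 0, 0], [0, 1, 68, 0, 0]]]'

```text
t: 6.55
tool_pos: [0.5362, -0.2782, 0.0728]
tool_rot: [[0.976, -0.217, -0.002], [-0.217, -0.976, 0.001], [-0.002, -0.0, -1.0]]
wrist_force: [-0.3, -0.3, -0.4]
grip_width: 0.0005
finger_force: 0.0
```

```bash
python3 - <<'E'
from h import *
s=env.get_state();print(s["t"],s["tool_pos"],s["wrist_force"])
a=env.read_camera("side")[:,:,::-1]; b=env.read_camera("top")[:,:,::-1]
f=lambda p,o,k:((proj("side",p)-o+.5)*k).round(0)
A=cv2.resize(a[304:384,222:302],(400,400),interpolation=cv2.INTER_CUBIC)
B=cv2.resize(b[180:260,340:420],(400,400),interpolation=cv2.INTER_CUBIC)
cv2.imwrite("pics/gap.png",np.hstack([A,B]))
p=np.array(s["tool_pos"]); o=np.array([222,304])
for z in(p[2]-.019,.017): print(z,f([p[0],p[1],z],o,5))
E
```

```text
6.55 [ 0.53615595 -0.27815433  0.07283096] [-0.32975637 -0.32556608 -0.38525377]
0.05383095909673653 [325. 187.]
0.017 [322. 264.]
```

View pics/gap.png

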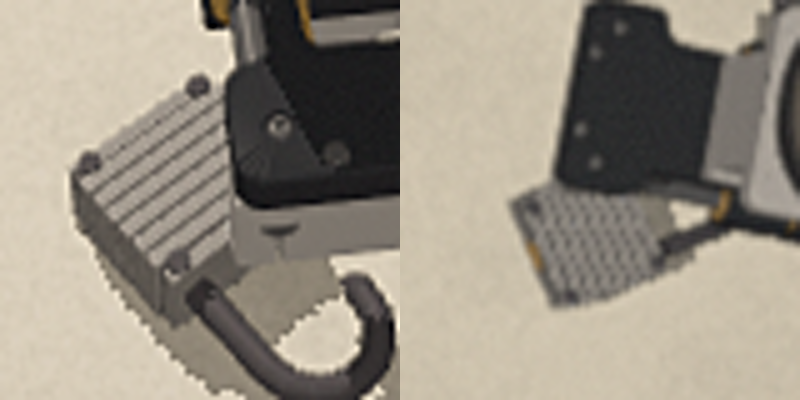

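The shackle is undisturbed. Its cut end in the side crop is at (352,280), which puts the gap centre at (0.5385, -0.2785), so I'll shift 2 mm and lower.

servo_tool --deltas '[[[2, 0, 4, 0, 0], [2, 0, 8, 0, 0], [2, 0, 12, 0, 0], [2, 0, 15, 0, 0], [2, 0, 15, 0, 0]]]'

```text
t: 7.07
tool_pos: [0.5384, -0.2794, 0.0588]
tool_rot: [[0.976, -0.218, -0.001], [-0.218, -0.976, 0.0], [-0.001, -0.0, -1.0]]
wrist_force: [0.1, 0.2, -0.4]
grip_width: 0.0005
finger_force: 0.0
```

servo_tool --deltas '[[[0, 0, 0, 0, 0], [0, 0, 0, 0, 0], [0, 0, 0, 0, 0], [0, 0, 0, 0, 0], [0, 0, 0, 0, 0]]]'

```text
t: 7.48
tool_pos: [0.5387, -0.2796, 0.0595]
tool_rot: [[0.976, -0.218, 0.0], [-0.218, -0.976, -0.0], [0.0, 0.0, -1.0]]
wrist_force: [-0.3, 0.8, -0.2]
grip_width: 0.0004
finger_force: 0.0
```

servo_tool --deltas '[[[0, -0.8, 1.5, 0, 0], [0, -0.8, 1.5, 0, 0], [0, -0.8, 1.5, 0, 0], [0, -0.8, 1.5, 0, 0], [0, -0.8, 1.5, 0, 0]]]'

```text
t: 7.9
tool_pos: [0.5388, -0.2787, 0.0578]
tool_rot: [[0.976, -0.218, 0.0], [-0.218, -0.976, 0.0], [-0.0, -0.0, -1.0]]
wrist_force: [-0.2, 0.4, 0.6]
grip_width: 0.0003
finger_force: 0.0
```

servo_tool --deltas '[[[0, 0, 0, 0, 0], [0, 0, 0, 0, 0], [0, 0, 0, 0, 0], [0, 0, 0, 0, 0], [0, 0, 0, 0, 0]]]'

```text
t: 8.32
tool_pos: [0.5388, -0.2787, 0.0578]
tool_rot: [[0.976, -0.218, 0.0], [-0.218, -0.976, 0.0], [-0.0, -0.0, -1.0]]
wrist_force: [0.1, 1.0, 1.2]
grip_width: 0.0007
finger_force: 0.0
```

servo_tool --deltas '[[[0, 0, 0, 0, 0], [0, 0, 0, 0, 0], [0, 0, 0, 0, 0], [0, 0, 0, 0, 0], [0, 0, 0, 0, 0]]]'

```text
t: 8.73
tool_pos: [0.5388, -0.2787, 0.0578]
tool_rot: [[0.976, -0.218, 0.0], [-0.218, -0.976, 0.0], [0.0, -0.0, -1.0]]
wrist_force: [0.0, 0.1, -0.3]
grip_width: 0.0005
finger_force: 0.0
```

servo_tool --deltas '[[[0, 0, 0, 0, 0], [0, 0, 0, 0, 0], [0, 0, 0, 0, 0], [0, 0, 0, 0, 0], [0, 0, 0, 0, 0]]]'

```text
t: 9.15
tool_pos: [0.5388, -0.2788, 0.0578]
tool_rot: [[0.976, -0.218, 0.0], [-0.218, -0.976, 0.0], [0.0, -0.0, -1.0]]
wrist_force: [0.7, 0.3, 0.2]
grip_width: 0.0002
finger_force: 0.0
```

servo_tool --deltas '[[[0, 0, 0, 0, 0], [0, 0, 0, 0, 0], [0, 0, 0, 0, 0], [0, 0, 0, 0, 0], [0, 0, 0, 0, 0]]]'

```text
t: 9.57
tool_pos: [0.5388, -0.2788, 0.0578]
tool_rot: [[0.976, -0.218, 0.0], [-0.218, -0.976, 0.0], [0.0, -0.0, -1.0]]
wrist_force: [0.6, -0.1, -0.5]
grip_width: 0.0005
finger_force: 0.0
```

servo_tool --deltas '[[[0, 0, 0, 0, 0], [0, 0, 0, 0, 0], [0, 0, 0, 0, 0], [0, 0, 0, 0, 0], [0, 0, 0, 0, 0]]]'

```text
t: 9.98
tool_pos: [0.5388, -0.2787, 0.0578]
tool_rot: [[0.976, -0.218, 0.0], [-0.218, -0.976, 0.0], [0.0, -0.0, -1.0]]
wrist_force: [0.3, -0.1, -0.0]
grip_width: 0.0003
finger_force: 0.0
```

servo_tool --deltas '[[[0, 0, 0, 0, 0], [0, 0, 0, 0, 0], [0, 0, 0, 0, 0], [0, 0, 0, 0, 0], [0, 0, 0, 0, 0]]]'

```text
t: 10.4
tool_pos: [0.5388, -0.2787, 0.0578]
tool_rot: [[0.976, -0.218, 0.0], [-0.218, -0.976, 0.0], [0.0, -0.0, -1.0]]
wrist_force: [-0.1, -0.8, 1.0]
grip_width: 0.0004
finger_force: 0.0
```

servo_tool --deltas '[[[0, 0, 0, 0, 0], [0, 0, 0, 0, 0], [0, 0, 0, 0, 0], [0, 0, 0, 0, 0], [0, 0, 0, 0, 0]]]'

```text
t: 10.82
tool_pos: [0.5388, -0.2787, 0.0578]
tool_rot: [[0.976, -0.218, -0.0], [-0.218, -0.976, 0.0], [-0.0, -0.0, -1.0]]
wrist_force: [0.1, 0.4, -0.1]
grip_width: 0.0004
finger_force: 0.0
```

servo_tool --deltas '[[[0, 0, 0, 0, 0], [0, 0, 0, 0, 0], [0, 0, 0, 0, 0], [0, 0, 0, 0, 0], [0, 0, 0, 0, 0]]]'

```text
t: 11.23
tool_pos: [0.5388, -0.2787, 0.0578]
tool_rot: [[0.976, -0.218, 0.0], [-0.218, -0.976, 0.0], [0.0, -0.0, -1.0]]
wrist_force: [-0.9, 0.2, -0.6]
grip_width: 0.0005
finger_force: 0.0
```

servo_tool --deltas '[[[0, 0, 0, 0, 0], [0, 0, 0, 0, 0], [0, 0, 0, 0, 0], [0, 0, 0, 0, 0], [0, 0, 0, 0, 0]]]'

```text
t: 11.65
tool_pos: [0.5388, -0.2787, 0.0578]
tool_rot: [[0.976, -0.218, 0.0], [-0.218, -0.976, 0.0], [0.0, -0.0, -1.0]]
wrist_force: [0.0, -0.3, -0.4]
grip_width: 0.0007
finger_force: 0.0
```

The fingertips held steady for over 3.5 s. Now I'll rise and go back to the rocker's far end.

servo_tool --deltas '[[[0, 0, -25, 0, 0], [0, 0, -55, 0, 0], [0, 0, -90, 0, 0], [0, 0, -125, 0, 0], [0, 0, -155, 0, 0]]]'

```text
t: 12.07
tool_pos: [0.5389, -0.2788, 0.2153]
tool_rot: [[0.976, -0.218, 0.001], [-0.218, -0.976, -0.0], [0.001, 0.0, -1.0]]
wrist_force: [0.4, -0.7, 1.5]
grip_width: 0.0003
finger_force: 0.0
```

servo_tool --deltas '[[[-8, -32, 0, 0, 0], [-16, -64, 0, 0, 0], [-24, -96, 0, 0, 0], [-31, -128, 0, 0, 0], [-38, -160, 0, 0, 0]]]'

```text
t: 12.48
tool_pos: [0.5363, -0.1129, 0.213]
tool_rot: [[0.976, -0.218, 0.0], [-0.218, -0.976, -0.0], [0.0, 0.0, -1.0]]
wrist_force: [0.6, 0.4, -0.3]
grip_width: 0.0003
finger_force: 0.0
```

servo_tool --deltas '[[[-8, -32, 0, 0, 0], [-16, -64, 0, 0, 0], [-24, -96, 0, 0, 0], [-31, -128, 0, 0, 0], [-38, -160, 0, 0, 0]]]'

```text
t: 12.9
tool_pos: [0.5341, 0.0517, 0.2131]
tool_rot: [[0.976, -0.218, 0.0], [-0.218, -0.976, -0.0], [0.0, -0.0, -1.0]]
wrist_force: [0.6, 0.2, -0.0]
grip_width: 0.0006
finger_force: 0.0
```

servo_tool --deltas '[[[-8, -35, 0, 0, 0], [-16, -70, 0, 0, 0], [-26, -105, 0, 0, 0], [-34, -135, 0, 0, 0], [-38, -150, 0, 0, 0]]]'

```text
t: 13.32
tool_pos: [0.5291, 0.2092, 0.213]
tool_rot: [[0.977, -0.214, 0.0], [-0.214, -0.977, 0.001], [-0.0, -0.001, -1.0]]
wrist_force: [-0.1, 0.5, 0.6]
grip_width: 0.0004
finger_force: 0.0
```

servo_tool --deltas '[[[0, 0, 0, 0, 0], [0, 0, 0, 0, 0], [0, 0, 0, 0, 0], [0, 0, 0, 0, 0], [0, 0, 0, 0, 0]]]'

```text
t: 13.73
tool_pos: [0.5303, 0.2035, 0.2129]
tool_rot: [[0.976, -0.22, 0.0], [-0.22, -0.976, -0.0], [0.0, 0.0, -1.0]]
wrist_force: [0.8, -0.4, -0.0]
grip_width: 0.0
finger_force: 0.0
```

servo_tool --deltas '[[[0, -8, 20, 0, 0], [0, -8, 50, 0, 0], [0, -8, 80, 0, 0], [0, -8, 100, 0, 0], [0, -8, 104, 0, 0]]]'

```text
t: 14.15
tool_pos: [0.5302, 0.211, 0.1056]
tool_rot: [[0.976, -0.219, -0.004], [-0.219, -0.976, -0.002], [-0.004, 0.003, -1.0]]
wrist_force: [-0.8, 0.3, -0.7]
grip_width: 0.0003
finger_force: 0.0
```

servo_tool --deltas '[[[0, 0, 0, 0, 0], [0, 0, 0, 0, 0], [0, 0, 0, 0, 0], [0, 0, 0, 0, 0], [0, 0, 0, 0, 0]]]'

```text
t: 14.57
tool_pos: [0.5323, 0.2127, 0.1099]
tool_rot: [[0.976, -0.218, 0.002], [-0.218, -0.976, 0.001], [0.001, -0.001, -1.0]]
wrist_force: [0.1, -0.2, 0.2]
grip_width: 0.0004
finger_force: 0.0
```

Aligned. Pressing down to a tip height of about 75 mm.

servo_tool --deltas '[[[0, 0, 4, 0, 0], [0, 0, 8, 0, 0], [0, 0, 12, 0, 0], [0, 0, 15, 0, 0], [0, 0, 15, 0, 0]]]'

```text
t: 14.98
tool_pos: [0.5327, 0.2126, 0.094]
tool_rot: [[0.976, -0.218, 0.001], [-0.218, -0.976, 0.0], [0.001, -0.001, -1.0]]
wrist_force: [3.0, -0.6, 7.2]
grip_width: 0.0005
finger_force: 3.4
```

servo_tool --deltas '[[[0, 0, 0.5, 0, 0], [0, 0, 1, 0, 0], [0, 0, 1, 0, 0], [0, 0, 1, 0, 0], [0, 0, 1, 0, 0]]]'

```text
t: 15.4
tool_pos: [0.5328, 0.2127, 0.0938]
tool_rot: [[0.976, -0.218, 0.002], [-0.218, -0.976, 0.0], [0.002, -0.001, -1.0]]
wrist_force: [0.4, -2.6, 19.3]
grip_width: 0.0002
finger_force: 9.6
```

The stop is reached (19 N at the same height as before). I'll retreat up and away, then check.

servo_tool --deltas '[[[0, 0, -10, 0, 0], [0, 0, -35, 0, 0], [0, 0, -65, 0, 0], [0, 0, -95, 0, 0], [0, 0, -125, 0, 0]]]'

```text
t: 15.82
tool_pos: [0.5311, 0.2126, 0.2189]
tool_rot: [[0.976, -0.218, -0.001], [-0.218, -0.976, -0.0], [-0.001, 0.0, -1.0]]
wrist_force: [-0.4, 0.5, 0.3]
grip_width: 0.0003
finger_force: 0.0
```

servo_tool --deltas '[[[-7, 30, 0, 0, 0], [-14, 60, 0, 0, 0], [-21, 90, 0, 0, 0], [-28, 120, 0, 0, 0], [-35, 150, 0, 0, 0]]]'

```text
t: 16.23
tool_pos: [0.4637, 0.0728, 0.2176]
tool_rot: [[0.976, -0.218, -0.001], [-0.218, -0.976, 0.0], [-0.001, 0.0, -1.0]]
wrist_force: [0.3, 0.7, -0.1]
grip_width: 0.0004
finger_force: 0.0
```

servo_tool --deltas '[[[0, 0, 0, 0, 0], [0, 0, 0, 0, 0], [0, 0, 0, 0, 0], [0, 0, 0, 0, 0], [0, 0, 0, 0, 0]]]'

```text
t: 16.65
tool_pos: [0.4651, 0.0748, 0.2177]
tool_rot: [[0.976, -0.217, -0.0], [-0.217, -0.976, 0.0], [-0.0, -0.0, -1.0]]
wrist_force: [0.0, 0.6, 0.1]
grip_width: 0.0003
finger_force: 0.0
```

```bash
python3 - <<'E'
from h import *
s=env.get_state();print(s["t"],s["tool_pos"],s["wrist_force"],np.abs(s["qd"]).max())
a=env.read_camera("side")[:,:,::-1]
o=cv2.imread("pics/side0.png")
d=cv2.absdiff(a,o).max(2)
print("diff rocker",d[142:160,180:210].mean(),"padlock cut",d[314:384,232:302].mean())
A=cv2.resize(a[135:205,172:242],(400,400),interpolation=cv2.INTER_CUBIC)
B=cv2.resize(a[224:384,150:430],(400,229)); B=np.vstack([B,np.zeros((171,400,3),np.uint8)])
cv2.imwrite("pics/end.png",np.hstack([A,B]))
E
```

```text
16.65 [0.46506938 0.07480133 0.21767023] [0.00381383 0.636976   0.12507639] 0.054632323607115105
diff rocker 3.022222222222222 padlock cut 38.401224489795915
```

View pics/end.png

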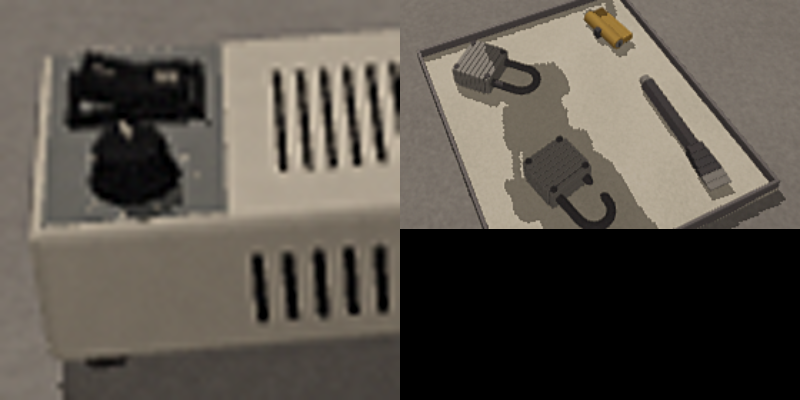

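The rocker is back as it started, with its near end up at (90,60), and the dimmer mark is unchanged at (125,128). The exhibits are where they were; the difference over the padlock is the arm's shadow. The hand is clear, so I'll hand in.

```bash
python3 -c "
from rig import env
print(env.sign_off())"
```

```text
the job is handed in; nothing more can be done
None
```

I switched the lamp on, held the fingertips about 2 cm above the shackle cut for over 3.5 s, switched the lamp off again, and handed the job in at about 17 s with the hand clear and the exhibits and dimmer left as they were.

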